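Clamp a sample jar with the fold-out crank

ROBOT

A 6-joint arm with a two-finger parallel gripper is mounted at the origin on the work surface. World frame = base frame: x ahead of the robot, y to its left, z up, the work surface at z = 0. Lengths are in m, angles in rad, forces in N, time in s.
With the tool pointing down it reaches from about 0.275 to 0.875 m from the base axis. Payload 12.5 kg.
Tool frame: the origin (TCP) lies at the very end of the fingers, on their centre line; the grasp point (between the pads) lies 19 mm behind it; x points along the fingers, y is the direction in which the jaws open and shut, and the axes are right-handed (so a half turn about x gives the same grasp; the last joint's range is limited). The gripper opens to 85 mm and grips with 20 to 120 N. Pads are 22 mm wide; open, the fingers measure 114 mm over their backs; the gripper's body (76 mm by 85 mm) begins 54 mm behind the grasp point. The pads swing forward as they close: fully open they stand 13 mm farther back than shut.
Start: joints at [1.146, 0.351, 1.652, -0, 1.139, -0.085], TCP at [0.183, 0.519, 0.231] pointing down, gripper open.
Joint ranges: [-2.75, 2.75], [-0.79, 2.1], [0.01, 2.65], [-1.57, 4.71], [0.07, 3.14], [-2.87, 2.87]. Speed limits (rad/s): [2.22, 2.22, 2.79, 3.14, 3.14, 3.14].

INTERFACE

Orientations are given as a 3x3 rotation matrix whose columns are the frame's x, y, z axes.
In Python, from bench import manip gives the robot as it stands. Calls block until the motion is done:
- manip.move_ptp(position, orientation): joint-space move of the TCP to a pose.
- manip.move_l(position, attitude=None, max_speed=0.15): straight line of the TCP; attitude=None keeps the orientation; max_speed is the mean speed in m/s.
- manip.move_j(angles): joint-space move.
- manip.set_gripper(opening, effort=None): opening from 0.0 (shut) to 1.0 (fully open); effort is the grip in N (None keeps the last); returns when the fingers have stopped.
- manip.dwell(seconds).
- manip.inverse_kinematics(position, orientation): joint angles nearest the present ones, or None.
- manip.grab_frame(name): name is "scene" or "top" or "wrist"; returns (picture, depth): 420x560x3 uint8, red, green, blue; 420x560 float32, m along the optical axis (not along the pixel's ray), 0 where there is no reading.
- manip.get_calibration(name): a dict with "camera_matrix" (3x3 intrinsics, pixels), "R" (3x3) and "t" (3): a world point X has camera coordinates R X + t. Camera axes: x right, y down, z forward; pixel columns grow to the right and rows downward; lengths in m; the calibration is good to about 2 mm. A picture is of the moment at which its call begins: read the wrist's pose just before it. get_calibration takes no time and is no camera call; for the wrist camera it gives the pose at the moment of the call.
A pose or a line that the arm cannot do raises manip.Unreachable and nothing moves.
- manip.sign_off(): hands the job in, once; it reports no verdict.
Trained networks look in the newest picture that a camera, given by its name, has taken for a name from the list of things; names that differ only in an ending like _2 or _b are one class to them, and where a whole thing is asked for, a point or a joint stands for the part that bears it (a point fixed in the world has none). Each returns a list of dicts, best first, with "confidence" (0 to 1); they miss things now and then, are a little off and sometimes report something else, mostly with a low value. They report only what shows in the picture. A call takes as long as a camera call. They do not tell look-alikes from the thing itself.
- manip.look_for(camera, name): "at" ([x, y, z] in m, in world coordinates, good to about 4 mm: the middle of the surface that is visible of it).
Readings, each from a call of its own:
- manip.current_time(): time.
- manip.current_qpos(): joint angles.
- manip.current_joint_vel(): joint speeds.
- manip.current_joint_torque(): joint torques, N m.
- manip.current_ee_pos(): TCP position.
- manip.current_tcp_rot(): TCP orientation.
- manip.current_force(): force on the tool from outside, world axes, zero at the start.
- manip.current_ft_torque(): the same for the moment, N m.
- manip.current_grip_width(): opening from 0.0 (shut) to 1.0 (fully open).
Only numpy, scipy, OpenCV 4.12 (cv2) and the standard library are available. Lean on these libraries where they do the work, as an engineer would, in place of code of your own. Each camera call takes 0.05 s, during which the arm holds its last target. There are 200 camera calls.

TASK

Clamp the amber jar that stands between the jaws: first swing the clamp's folded crank handle fully out until it stands upright, then wind the crank clockwise until the sliding jaw holds the jar snugly against the V jaw, pressing with about 15 N and never as much as 30 N, which would crack the glass. Then fold the handle back flat on its crank arm without loosening the jar, and leave the other jars and everything else on the bench where they are.

Things in the scene. Friction and masses are not known exactly. Their poses are not given: they have to be found in the camera images.
- crank_axis (a point): point on the crank's upright turning axis, 101 mm above the bench, level with the fold hinge; it belongs to the clamp, a white bench fixture bolted down. Its y axis points along the clamp, from the white gear housing (96 x 100 mm, top 62 mm up) to the fixed V-shaped jaw, its z axis up. The steel crank arm (12 mm wide, 8 mm thick, top 90 mm up, clear above the housing) reaches 70 mm from the axis to its hinge end and 38 mm the other way
- hinge (a point): fold hinge of the handle, on the crank arm 55 mm from the turning axis, 101 mm above the bench; its y axis is the hinge's (level, across the arm). The handle turns about this point
- grip (a point): point on the middle line of the handle's black sleeve, 60 mm from the fold hinge. The sleeve is a round bar 20 mm in diameter that covers the handle from 22 to 85 mm from the hinge, spins freely on the handle's own long axis, and folded lies level along the arm, pointing from the hinge over the turning axis; swung out it stands upright
- handle (a joint): fold angle of the handle: 0 folded flat along the crank arm (as at the start), 1.571 upright against its stop (swung out); it stays where it is left (hinge friction about 0.06 N m, about 1 N at the grip)
- crank (a joint): crank angle in rad, growing clockwise seen from above, which closes the jaw by 16 mm per rad (rack and pinion); it starts anywhere from 0 to 1.2, and the jar comes to be gripped at 4.0 to 4.7, depending on its diameter. Turning it takes a steady 0.36 N m of friction, about 6 N at the upright handle; clamping adds 0.016 N m per N on the jar (0.29 N at the handle per N on the jar). The friction holds the clamp where it is left, up to 22 N on the jar
- jaw: aluminium sliding jaw with a spring-backed rubber pad (spring 6 N per mm, bottoms out after 5 mm); moves along the clamp's y axis. Its origin is under the crank axis when the crank is at 0 and moves with the jaw
- jaw_face (a point): middle of the unpressed rubber pad's face on the sliding jaw, 46 mm above the bench
- clamp: the whole clamp fixture with its fixed V-shaped jaw; origin on the bench under the crank axis, y axis from housing to fixed jaw, whose V bottom is 235 mm along y (sides 30 degrees from square, 18 to 74 mm high)
- between_jaws (a point): fixed point of the clamp between the jaws, 175 mm along its y axis from the crank axis, 45 mm up
- jar_a: one of three closed amber glass jars with white lids, 94 mm tall, about 0.3 kg, diameters differing between 58 and 66 mm; one of the three, a different one from time to time, stands between the clamp's jaws, the others on the bench; origin at the centre of its foot
- jar_b: one of three closed amber glass jars with white lids, 94 mm tall, about 0.3 kg, diameters differing between 58 and 66 mm; one of the three, a different one from time to time, stands between the clamp's jaws, the others on the bench; origin at the centre of its foot
- jar_c: one of three closed amber glass jars with white lids, 94 mm tall, about 0.3 kg, diameters differing between 58 and 66 mm; one of the three, a different one from time to time, stands between the clamp's jaws, the others on the bench; origin at the centre of its foot
- tube_rack: orange test-tube rack, 100 x 200 x 60 mm, a bystander; origin at the centre of its underside
- beaker: glass beaker, 70 mm across, 90 mm tall, a bystander; origin at the centre of its underside
- weighing_dish: white ceramic dish, 80 mm across, 22 mm tall, a bystander; origin at the centre of its underside
- spatula: lab spatula lying flat, 180 mm long, a bystander; origin under it
- timer: small white timer, 50 x 70 x 22 mm, a bystander; origin at the centre of its underside
Not all that is in view belongs to the job. What is shaped like the jar_a but turquoise is not meant. What is shaped like the jar_c but yellow is not meant.

How it is judged:
On the way, in this order (a step that is already met when the one before it is completed fails the run):
1. the handle is swung out upright (within 0.2 rad) before the jaw has been moved (by 8 mm or more) (value of joint handle above 1.37 rad and distance of jaw_face from where it was at the start of the episode below 0.008 m), for 0.1 s.
2. wound with the handle out until the jaw holds the jar with 8 to 22 N against the V jaw (((contact force between jaw and jar_a between 8 and 22 N and contact force between clamp and jar_a above 5 N and angle between jar_a's own z axis and vertical below 0.08 rad) or (contact force between jaw and jar_b between 8 and 22 N and contact force between clamp and jar_b above 5 N and angle between jar_b's own z axis and vertical below 0.08 rad) or (contact force between jaw and jar_c between 8 and 22 N and contact force between clamp and jar_c above 5 N and angle between jar_c's own z axis and vertical below 0.08 rad)) and value of joint handle above 1.1 rad), for 0.2 s.
At the end, for the whole second after the job is handed in: The jar between the jaws stands upright (within 0.08 rad), pressed by the sliding jaw with 8 to 22 N and by more than 5 N against the clamp's V jaw; the handle is folded flat (below 0.12 rad) and the crank is at rest (((contact force between jaw and jar_a between 8 and 22 N and contact force between clamp and jar_a above 5 N and angle between jar_a's own z axis and vertical below 0.08 rad) or (contact force between jaw and jar_b between 8 and 22 N and contact force between clamp and jar_b above 5 N and angle between jar_b's own z axis and vertical below 0.08 rad) or (contact force between jaw and jar_c between 8 and 22 N and contact force between clamp and jar_c above 5 N and angle between jar_c's own z axis and vertical below 0.08 rad)) and value of joint handle below 0.12 rad and velocity of joint crank between -0.05 and 0.05 rad/s); the robot touches nothing.
It fails at once if a jar is pressed by the jaw with more than 30 N (contact force between jaw and jar_a above 30 N or contact force between jaw and jar_b above 30 N or contact force between jaw and jar_c above 30 N).
It fails at once if a spare jar is moved by more than 20 mm ((horizontal distance between jar_a and between_jaws above 0.09 m and distance of jar_a from where it was at the start of the episode above 0.02 m) or (horizontal distance between jar_b and between_jaws above 0.09 m and distance of jar_b from where it was at the start of the episode above 0.02 m) or (horizontal distance between jar_c and between_jaws above 0.09 m and distance of jar_c from where it was at the start of the episode above 0.02 m)).
It fails at once if a bystander is moved by more than 20 mm (distance of any of tube_rack, beaker, weighing_dish, spatula, timer from where it was at the start of the episode above 0.02 m).
It also fails if it takes over 72 s, if anything falls off the work surface, if the arm or the gripper's body presses on something with over 40 N, if the wrist force passes 120 N, or if a joint passes its speed limit or range.

## Working session

There is one attempt and no reset: what is moved stays moved. The work goes in short steps, each a Python script; the robot and the scene stay as the last script left them, time stands still between calls to the robot, and variables do not carry over. Pictures are saved under pics/ and viewed, on a budget of 10 in all, crops included, one or two more only if the job needs it, and the job is handed in when it is done.

```bash
mkdir -p pics; ls; python3 - <<'E'
from bench import manip
import cv2, numpy as np
for c in ("scene","top"):
    im,d=manip.grab_frame(c); cv2.imwrite(f"pics/{c}0.png",im[:,:,::-1]); np.save(f"pics/{c}0.npy",d)
    for n in ("crank_axis","hinge","grip","jaw_face","clamp","jar_a","tube_rack","beaker","handle","crank"):
        try: print(c,n,[(np.round(o["at"],3).tolist(),round(o["confidence"],2)) for o in manip.look_for(c,n)])
        except Exception as e: print(n,e)
    k=manip.get_calibration(c); print(k)
print(manip.current_time(), manip.current_ee_pos(), manip.current_tcp_rot(), manip.current_force())
E
```

```text
pics
scene crank_axis [([0.607, 0.045, 0.064], 0.86)]
scene hinge [([0.578, -0.03, 0.106], 0.55)]
scene grip [([0.573, -0.027, 0.107], 0.54)]
scene jaw_face [([0.596, 0.056, 0.064], 0.81), ([0.577, -0.028, 0.106], 0.45)]
scene clamp [([0.605, 0.045, 0.064], 0.65)]
scene jar_a [([0.662, 0.422, 0.076], 0.93), ([0.395, 0.401, 0.072], 0.9), ([0.756, 0.061, 0.074], 0.89), ([0.626, 0.149, 0.071], 0.84), ([0.28, 0.386, 0.069], 0.71), ([0.768, 0.155, 0.08], 0.58)]
scene tube_rack [([0.316, -0.432, 0.061], 0.59)]
scene beaker [([0.66, -0.347, 0.059], 0.87)]
scene handle []
scene crank [([0.588, -0.034, 0.107], 0.61)]
{'camera_matrix': array([[485.7120507 ,   0.        , 284.12441649],
       [  0.        , 485.7120507 , 216.10919994],
       [  0.        ,   0.        ,   1.        ]]), 'R': array([[-0.03139237,  0.99949969,  0.00385789],
       [ 0.70831132,  0.02496965, -0.70545842],
       [-0.70520181, -0.01941342, -0.70874081]]), 't': array([ 0.00495866, -0.30863732,  1.9946804 ])}
top crank_axis [([0.576, 0.043, 0.066], 0.51)]
top hinge [([0.572, -0.032, 0.103], 0.54), ([0.57, -0.026, 0
[... 575 characters left out ...]
 [([0.602, 0.15, 0.094], 0.7), ([0.57, -0.033, 0.106], 0.63), ([0.573, 0.052, 0.073], 0.61)]
{'camera_matrix': array([[474.63962535,   0.        , 283.69111497],
       [  0.        , 474.63962535, 213.69132333],
       [  0.        ,   0.        ,   1.        ]]), 'R': array([[ 0.02256212, -0.99972653,  0.00615004],
       [-0.99894136, -0.02279022, -0.03995951],
       [ 0.04008874, -0.00524196, -0.99918237]]), 't': array([-0.00930514,  0.51995675,  1.50117804])}
1.1 [0.18328631 0.51854295 0.23128139] [[-2.37091836e-05  3.33327418e-01  9.42811133e-01]
 [-3.54920636e-05  9.42811132e-01 -3.33327418e-01]
 [-9.99999999e-01 -4.13652337e-05 -1.05228043e-05]] [ 1.04905513  0.30275745 -0.26340219]
```

```bash
python3 - <<'E'
import cv2,numpy as np
a=cv2.imread("pics/top0.png");
c=cv2.resize(a[120:300,160:360],(800,720))[:600]
cv2.imwrite("pics/v1.png",c)
E
```

```text
(no output)
```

View pics/scene0.png

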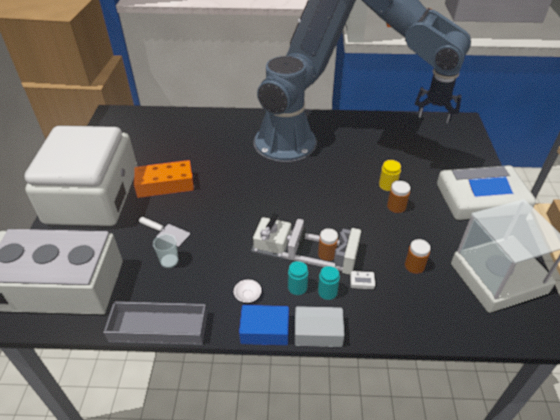

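View pics/top0.png

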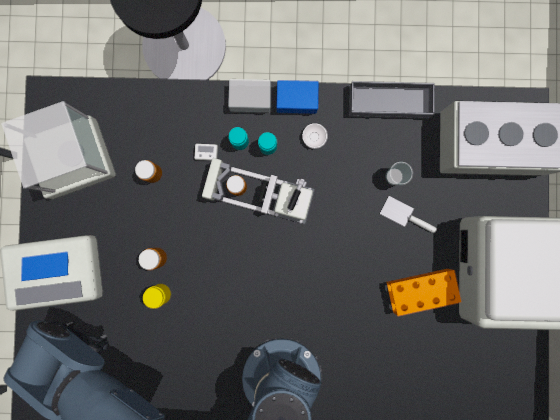

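The jar sits between the jaws at top-view pixel (236,184). The housing is near (295,200) with the black handle on it at about (297,198), and the V jaw is at about (212,180). Next I'll fit the clamp from depth.

```bash
cat > h.py <<'E'
import numpy as np, cv2
from bench import manip
def cloud(c,d,k=None):
    k=k or manip.get_calibration(c); K=k["camera_matrix"]
    v,u=np.mgrid[:d.shape[0],:d.shape[1]]
    p=np.stack([(u-K[0,2])/K[0,0]*d,(v-K[1,2])/K[1,1]*d,d],-1)
    return (p-k["t"])@k["R"]
E
python3 - <<'E'
from h import *
a=cv2.imread("pics/top0.png"); d=np.load("pics/top0.npy"); P=cloud("top",d)
reg=(P[...,0]>.45)&(P[...,0]<.68)&(P[...,1]>-.13)&(P[...,1]<.25)
print(np.histogram(P[reg][:,2],bins=np.arange(0,.14,.006)))
for lo,hi in((.053,.07),(.07,.083),(.083,.097),(.097,.125)):
    m=(reg&(P[...,2]>lo)&(P[...,2]<hi)).astype(np.uint8)
    n,l,s,_=cv2.connectedComponentsWithStats(m)
    for i in range(1,n):
        if s[i,4]>8:
            q=P[l==i][:,:2].astype(np.float32); r=cv2.minAreaRect(q); print(lo,hi,s[i,4],q.mean(0),P[l==i][:,2].mean(),"rect",np.round(r[0],3),np.round(r[1],3),round(r[2],1))
cv2.imwrite("pics/v1.png",cv2.resize(a[145:235,190:330],(784,504),interpolation=cv2.INTER_CUBIC))
E
```

```text
(array([2734,  447,  267,  121,   26,   27,   33,   52,   58,  260,  531,
        266,  406,  329,   71,  152,   75,   80,   97,   13,    0,    0,
          0]), array([0.   , 0.006, 0.012, 0.018, 0.024, 0.03 , 0.036, 0.042, 0.048,
       0.054, 0.06 , 0.066, 0.072, 0.078, 0.084, 0.09 , 0.096, 0.102,
       0.108, 0.114, 0.12 , 0.126, 0.132, 0.138]))
0.053 0.07 11 [0.6311443  0.18882371] 0.06232957332363415 rect [0.632 0.188] [0.004 0.039] 43.0
0.053 0.07 28 [0.5883401  0.06765401] 0.06566973278157118 rect [0.588 0.069] [0.011 0.049] 80.0
0.053 0.07 797 [ 0.5579056  -0.02447513] 0.061719268383153364 rect [ 0.56  -0.025] [0.099 0.096] 76.2
0.053 0.07 9 [0.5915177  0.21939805] 0.06238747321463865 rect [0.591 0.219] [0.001 0.023] 76.8
0.07 0.083 490 [0.6194249  0.21627031] 0.07743528681524899 rect [0.618 0.212] [0.062 0.122] 76.7
0.07 0.083 217 [0.57788247 0.05081375] 0.07447916546595276 rect [0.578 0.051] [0.02  0.117] 76.1
0.07 0.083 10 [0.6201914  0.13188249] 0.07612580381896357 rect [0.62  0.132] [0.026 0.005] 36.9
0.07 0.083 10 [0.5991895  0.06681129] 0.07132262574745625 rect [0.598 0.067] [0.004 0.026] 77.7
0.07 0.083 28 [0.58512694 0.147244  ] 0.07751451424869842 rect [0.587 0.15 ] [0.021 0.052] 11.6
0.07 0.083 12 [0.56878895 0.07465342] 0.07226747282301348 rect [0.569 0.074] [0.006 0.025] 74.9
0.07 0.083 9 [ 0.5643416  -0.01323801] 0.0805120061930009 rect [ 0.565 -0.013] [0.005 0.016] 69.4
0.07 0.083 9 [ 0.5543835  -0.03644132] 0.08047576053961038 rect [ 0.554 -0.036] [0.004 0.014] 64.7
0.083 0.097 196 [0.60408986 0.15181546] 0.0928891683658923 rect [0.603 0.151] [0.052 0.049] 45.3
0.083 0.097 10 [ 0.5280458 -0.0125634] 0.08998434693753447 rect [ 0.528 -0.013] [0.011 0.007] 66.8
0.097 0.125 204 [ 0.5746134  -0.03077622] 0.10804542183712305 rect [ 0.575 -0.033] [0.027 0.093] 70.9
```

View pics/v1.png

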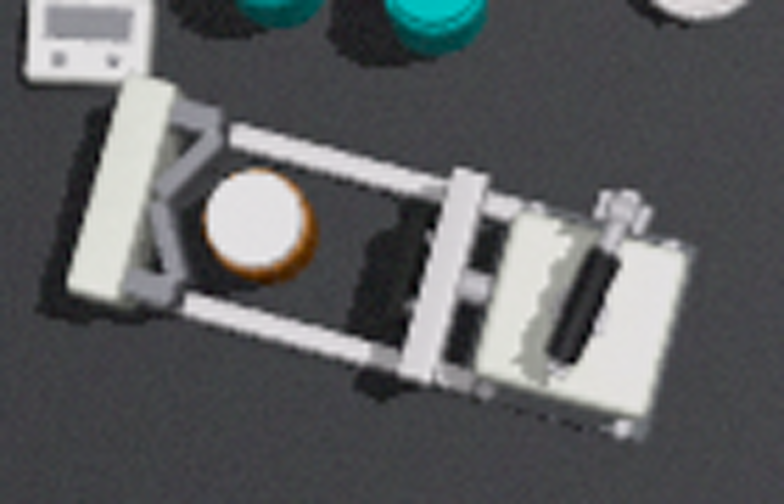

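The crop shows the hinge at its top right, crop (622,215), and the sleeve running down-left to (560,365). The crank axis lies under the sleeve's middle. I'll move above it for a close wrist look.

```bash
cat >> h.py <<'E'
def R(yaw):  # tool down, jaws along yaw
    c,s=np.cos(yaw),np.sin(yaw)
    return np.array([[0,c,s],[0,s,-c],[-1,0,0.]])
def sleeve(im,P,c0=(.57,-.03),r=.1,zlo=.095,zhi=.125):
    m=(P[...,2]>zlo)&(P[...,2]<zhi)&(np.hypot(P[...,0]-c0[0],P[...,1]-c0[1])<r)&(im.max(-1)<70)
    q=P[m]; r=cv2.minAreaRect(q[:,:2].astype(np.float32)); l=cv2.fitLine(q[:,:2].astype(np.float32),cv2.DIST_L2,0,.01,.01).ravel()
    return len(q),np.round(q.mean(0),4),np.round(r[0],4),np.round(r[1],4),r[2],np.degrees(np.arctan2(l[1],l[0]))
E
python3 - <<'E'
from h import *
a=cv2.imread("pics/top0.png"); P=cloud("top",np.load("pics/top0.npy")); print(sleeve(a,P))
manip.move_ptp([.545,-.03,.27],R(np.radians(70.9)))
print(manip.current_qpos(),manip.current_ee_pos(),manip.current_time())
k=manip.get_calibration("wrist"); im,d=manip.grab_frame("wrist"); cv2.imwrite("pics/w1.png",im[:,:,::-1])
P=cloud("wrist",d,k); np.save("pics/w1P.npy",P); print(sleeve(im,P)); print(k["camera_matrix"],k["R"],-k["R"].T@k["t"])
for n in("crank_axis","hinge","grip","jaw_face"):print(n,[(np.round(o["at"],3).tolist(),round(o["confidence"],2)) for o in manip.look_for("wrist",n)])
q=P.reshape(-1,3)[:, :]; m=(P[...,2]>.055)&(P[...,2]<.068)
n,l,s,_=cv2.connectedComponentsWithStats(m.astype(np.uint8)); i=1+s[1:,4].argmax(); print("housing",cv2.minAreaRect(P[l==i][:,:2].astype(np.float32)),P[l==i].mean(0))
E
```

```text
(118, array([ 0.5593, -0.0253,  0.1091]), array([ 0.56  , -0.0259]), array([0.0178, 0.0616]), 69.63383483886719, np.float32(-21.126476))
[-1.39072781e-01  3.05623147e-01  1.61571365e+00  1.22741371e-04
  1.22037981e+00 -1.37740493e+00] [ 0.5449892  -0.02930145  0.26995052] 3.4417
(22, array([ 0.5864, -0.0315,  0.1089]), array([ 0.5855, -0.0341]), array([0.0104, 0.0193]), 3.488616943359375, np.float32(73.368034))
[[364.51323232   0.         281.80712585]
 [  0.         364.51323232 206.26553467]
 [  0.           0.           1.        ]] [[ 3.26074031e-01  9.45344058e-01 -5.81910624e-04]
 [ 9.08423832e-01 -3.13168807e-01  2.76932193e-01]
 [ 2.61613967e-01 -9.08290177e-02 -9.60889287e-01]] [ 0.47911875 -0.00692932  0.41415648]
crank_axis [([0.57, 0.04, 0.059], 0.63)]
hinge [([0.565, -0.028, 0.11], 0.64)]
grip [([0.563, -0.026, 0.105], 0.84)]
jaw_face [([0.573, 0.055, 0.073], 0.64)]
housing ((0.5581833720207214, -0.02566615492105484), (0.10023440420627594, 0.09628866612911224), 75.98757934570312) [ 0.55291349 -0.02425473  0.06334919]
```

View pics/w1.png

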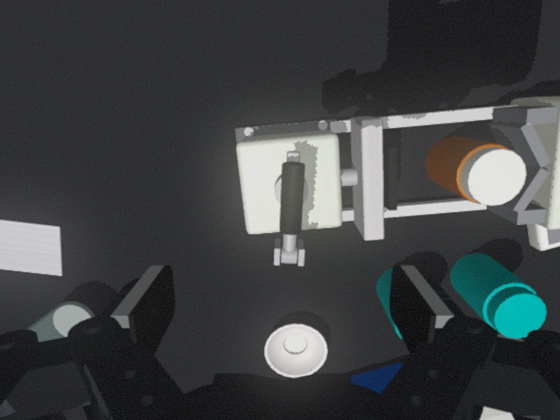

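The wrist view shows the sleeve from (291,160) to (291,235), with the hinge fork at (290,257). The arm is clear.

```bash
python3 - <<'E'
from h import *
P=np.load("pics/w1P.npy"); im=cv2.imread("pics/w1.png")
sub=np.zeros(P.shape[:2],bool); sub[140:275,265:315]=1
m=sub&(P[...,2]>.097)&(P[...,2]<.13)
dk=m&(im.max(-1)<110)
for mm in(m,dk):
    q=P[mm][:,:2].astype(np.float32); r=cv2.minAreaRect(q); l=cv2.fitLine(q,cv2.DIST_L2,0,.01,.01).ravel(); print(len(q),q.mean(0),P[mm][:,2].max(),r,np.degrees(np.arctan2(l[1],l[0])))
q=P[dk]; c=np.array([.559,-.0255]); h=np.array([np.cos(np.radians(159.5)),np.sin(np.radians(159.5))]);g=np.array([-h[1],h[0]])
for mm in(m,dk):
  a=(P[mm][:,:2]-c)@h; b=(P[mm][:,:2]-c)@g; print(np.percentile(a,[0,2,50,98,100]),np.percentile(b,[0,2,50,98,100]))
E
```

```text
2288 [ 0.57108474 -0.03093244] 0.1141145509481157 ((0.5732263326644897, -0.032164253294467926), (0.026908552274107933, 0.09339280426502228), 69.63595581054688) -21.07524
1596 [ 0.55900955 -0.02583822] 0.1141145509481157 ((0.5736214518547058, -0.029835067689418793), (0.026882082223892212, 0.09250868111848831), 65.39642333984375) -21.359304
[-0.06235154 -0.05924861 -0.01144379  0.03057638  0.0310425 ] [-0.01226818 -0.01021981  0.00087201  0.01271181  0.01464182]
[-0.06201706 -0.0462891   0.00089364  0.03068247  0.0310425 ] [-0.01226818 -0.00916244  0.00032957  0.00963057  0.01464182]
```

```bash
cat >> h.py <<'E'
C=np.array([.5584,-.0253]); Z=.101
def hdir(th): return np.array([np.cos(th),np.sin(th)])   # th: direction of hinge from axis
def tcp(th,phi,r=.055,L=.06,c=C):
    e=hdir(th); p=c+e*(r-L*np.cos(phi)); return np.array([p[0],p[1],Z+L*np.sin(phi)-.019])
TH0=np.radians(-21.2)
E
python3 - <<'E'
from h import *
Rg=R(TH0+np.pi/2)
manip.set_gripper(.5,40)
p=tcp(TH0,0); p[2]+=.002
manip.move_l(p+[0,0,.08],Rg,max_speed=.2)
manip.move_l(p,max_speed=.08)
print(manip.current_force()); manip.set_gripper(0,40)
print("w",manip.current_grip_width(),manip.current_force(),manip.current_ft_torque())
for f in np.linspace(0,1.6,9)[1:]:
    manip.move_l(tcp(TH0,f),max_speed=.08); print(round(f,2),np.round(manip.current_force(),1),np.round(manip.current_ft_torque(),2),round(manip.current_time(),2))
print(manip.current_ee_pos(),tcp(TH0,1.6))
im,d=manip.grab_frame("scene"); P=cloud("scene",d); x=cv2.resize(im[170:310,200:390],(760,560)); cv2.imwrite("pics/s2.png",x[:,:,::-1])
E
```

```text
[ 0.3710228   0.65236188 -0.05029884]
w 0.21922234601338228 [-0.81595656  1.53729653  2.68584302] [ 0.23108853 -0.0330702  -0.03100192]
0.2 [ 0.6  2.5 -1.4] [0.42 0.24 0.06] 6.62
0.4 [-1.8  3.7 -0.6] [0.7  0.49 0.09] 6.92
0.6 [-2.1  4.2 -0.2] [0.73 0.5  0.08] 7.22
0.8 [-0.2  1.9 -1.2] [ 0.47  0.31 -0.01] 7.52
1.0 [ 0.6  2.6 -2.8] [0.55 0.03 0.08] 7.82
1.2 [ 0.3  2.2 -5. ] [ 0.37 -0.1  -0.02] 8.12
1.4 [-0.3  2.1 -6.8] [ 0.42  0.17 -0.03] 8.42
1.6 [-1.6  1.6 -5.8] [ 0.38  0.47 -0.05] 8.72
[ 0.61086552 -0.04579445  0.14157402] [ 0.61131121 -0.04582291  0.14197442]
```

View pics/s2.png

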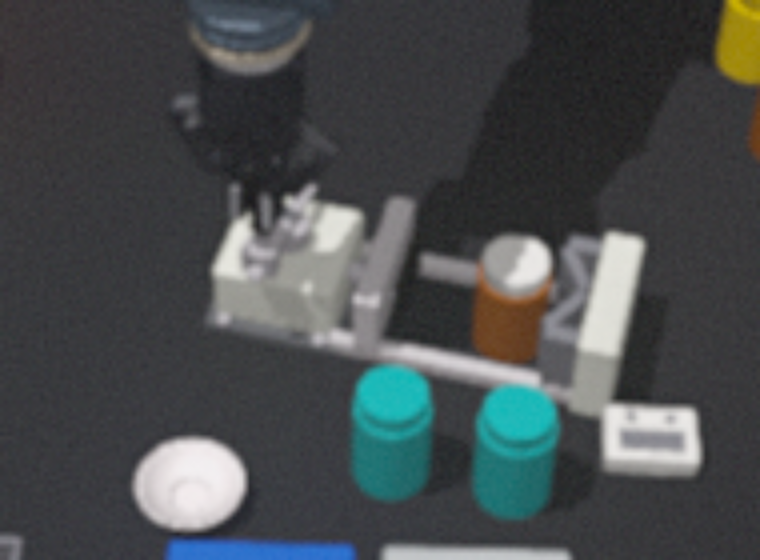

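The handle stands upright in the fingers, jaw and jar unmoved. Next I'll wind, logging tangential and radial force.

```bash
cat >> h.py <<'E'
def step(D,r=.0548,c=C,v=.05,n=4):
    th=TH0-D; manip.move_l(tcp(th,np.pi/2,r,c=c),max_speed=v)
    F=np.mean([manip.current_force() for _ in range(n)],0)
    p=manip.current_ee_pos()[:2]-C; Da=(TH0-np.arctan2(p[1],p[0]))%(2*np.pi)
    t=np.array([np.sin(th),-np.cos(th)]); return D,Da,-F[:2]@t,F[:2]@hdir(th),F[2],np.hypot(*p)*1e3
E
python3 - <<'E'
from h import *
for D in np.arange(.15,2.41,.15):
    s=step(D); print(np.round(s,2),round(manip.current_time(),2))
    if s[2]>14: break
E
```

```text
[  0.15   0.14   6.12   0.17 -12.09  54.74] 9.09
[  0.3    0.29   6.46   1.82 -14.09  55.12] 9.41
[  0.45   0.44   8.94   3.44 -14.92  55.61] 9.72
[ 0.6   0.58  7.05  1.98 -9.87 55.61] 10.04
[ 0.75  0.73  7.91  3.62 -7.95 56.08] 10.36
[ 0.9   0.87  3.24  2.74 -0.06 56.5 ] 10.68
[ 1.05  1.05  0.12  0.8   1.91 55.16] 10.99
[ 1.2   1.21 -0.65  1.31  0.97 54.78] 11.31
[ 1.35  1.36  0.23  0.25  0.42 54.72] 11.62
[ 1.5   1.5  -0.16  0.72  0.64 54.77] 11.94
[ 1.65  1.66 -0.63 -0.66 -0.78 54.77] 12.26
[ 1.8   1.8   0.58  0.62  0.63 54.77] 12.57
[ 1.95  1.95  0.37 -0.58 -0.47 54.78] 12.89
[ 2.100e+00  2.100e+00  5.000e-02 -1.200e-01 -9.000e-02  5.476e+01] 13.21
[ 2.25  2.26  0.06  0.49 -0.85 54.79] 13.53
[ 2.4   2.41  0.89 -0.12  0.18 54.78] 13.84
```

The tangential force vanished near D≈0.9, so the sleeve slipped out. I'll look.

```bash
python3 - <<'E'
from h import *
print(manip.current_grip_width(), manip.current_force())
p=manip.current_ee_pos(); manip.set_gripper(.5); manip.move_l([p[0],p[1],.25],max_speed=.3)
manip.move_l([.47,-.1,.3],R(TH0+np.pi/2),max_speed=.3)
k=manip.get_calibration("wrist");im,d=manip.grab_frame("wrist");cv2.imwrite("pics/w3.png",im[:,:,::-1]);np.save("pics/w3P.npy",cloud("wrist",d,k))
im,d=manip.grab_frame("top"); x=cv2.resize(im[145:235,190:330],(560,360)); np.save("pics/t3P.npy",cloud("top",d)); cv2.imwrite("pics/t3.png",im[:,:,::-1])
a=cv2.imread("pics/w3.png"); cv2.imwrite("pics/v3.png",np.vstack([x[:,:,::-1],a])[:600*2:1])
c=cv2.resize(a,(400,300)); y=cv2.resize(x[:,:,::-1],(400,257)); y=cv2.copyMakeBorder(y,0,43,0,0,0); cv2.imwrite("pics/v3.png",np.hstack([c,y]))
print(manip.current_time())
E
```

```text
0.00440155414998436 [ 0.43964177 -0.78736763  0.18151446]
15.3583
```

View pics/v3.png

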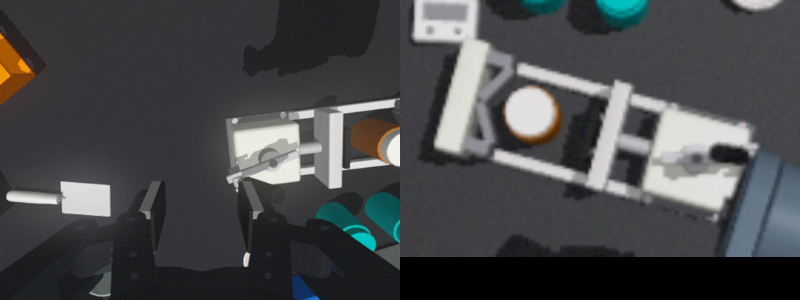

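The top view shows the sleeve still upright on an arm that has now turned to about −y. The gripper is free. I'll measure the arm direction and sleeve.

```bash
python3 - <<'E'
from h import *
for f in("w3","t3"):
    P=np.load(f"pics/{f}P.npy")
    near=np.hypot(P[...,0]-C[0],P[...,1]-C[1])<.085
    for lo,hi in((.085,.096),(.098,.118),(.12,.2)):
        m=near&(P[...,2]>lo)&(P[...,2]<hi)
        n,l,s,_=cv2.connectedComponentsWithStats(m.astype(np.uint8))
        for i in range(1,n):
            if s[i,4]>15:
                q=P[l==i]; L=cv2.fitLine(q[:,:2].astype(np.float32),cv2.DIST_L2,0,.01,.01).ravel()
                print(f,lo,s[i,4],q.mean(0).round(4),"zmax",q[:,2].max().round(3),np.degrees(np.arctan2(L[1],L[0])).round(1),"dirC",np.degrees(np.arctan2(*(q.mean(0)[:2]-C)[::-1])).round(1),"r",np.hypot(*(q.mean(0)[:2]-C)).round(4))
E
```

```text
w3 0.085 1039 [ 0.5568 -0.0299  0.0914] zmax 0.096 -88.9 dirC -108.9 r 0.0049
w3 0.085 59 [ 0.5457 -0.0811  0.0907] zmax 0.096 -89.0 dirC -102.8 r 0.0573
w3 0.085 69 [ 0.5583 -0.0925  0.0911] zmax 0.093 3.0 dirC -90.1 r 0.0672
w3 0.098 320 [ 0.5526 -0.0818  0.1085] zmax 0.118 -23.1 dirC -95.9 r 0.0568
w3 0.12 921 [ 0.5533 -0.0516  0.1672] zmax 0.184 69.8 dirC -100.9 r 0.0267
t3 0.085 75 [ 0.5588 -0.0135  0.0903] zmax 0.096 88.6 dirC 87.9 r 0.0118
t3 0.12 90 [ 0.5594 -0.0555  0.1622] zmax 0.185 -89.2 dirC -88.0 r 0.0302
```

```bash
python3 - <<'E'
from h import *
for f in("w3","t3"):
    P=np.load(f"pics/{f}P.npy"); near=np.hypot(P[...,0]-C[0],P[...,1]-C[1])<.085
    q=P[near&(P[...,2]>.085)&(P[...,2]<.095)]
    print(f,"arm y",np.percentile(q[:,1],[0,1,99,100]).round(4)," x med by y:",[(round(y,3),np.percentile(q[abs(q[:,1]-y)<.004][:,0],[5,50,95]).round(4)) for y in(-.06,-.045,-.01,.005)])
    q=P[near&(P[...,2]>.118)&(P[...,2]<.2)&(P[...,1]<-.03)]
    for z in np.arange(.12,.19,.01):
        s=q[abs(q[:,2]-z)<.005]
        if len(s)>3: print(round(z,3),len(s),np.percentile(s[:,0],[3,50,97]).round(4),np.percentile(s[:,1],[3,50,97]).round(4))
E
```

```text
w3 arm y [-0.0957 -0.0945  0.0108  0.0123]  x med by y: [(-0.06, array([0.553 , 0.5571, 0.5632])), (-0.045, array([0.5524, 0.5569, 0.563 ])), (-0.01, array([0.5519, 0.5558, 0.5623])), (0.005, array([0.5515, 0.556 , 0.5621]))]
0.12 11 [0.5494 0.5498 0.5541] [-0.0764 -0.0712 -0.0655]
0.13 60 [0.5487 0.5497 0.5507] [-0.0744 -0.0686 -0.0622]
0.14 49 [0.5485 0.5493 0.5504] [-0.067  -0.0623 -0.0571]
0.15 90 [0.5485 0.5497 0.5531] [-0.0649 -0.0606 -0.0531]
0.16 113 [0.5485 0.5497 0.5527] [-0.0626 -0.0561 -0.0479]
0.17 129 [0.5482 0.5495 0.5538] [-0.0571 -0.0514 -0.037 ]
0.18 474 [0.5489 0.5563 0.5657] [-0.0542 -0.0459 -0.0369]Traceback (most recent call last):
  File "<stdin>", line 5, in <module>
    return _quantile_unchecked(
        a, q, axis, out, overwrite_input, method, keepdims, weights)
    return _ureduce(a,
                    func=_quantile_ureduce_func,
    ...<5 lines>...
                    overwrite_input=overwrite_input,
                    method=method)
    r = func(a, **kwargs)
    result = _quantile(arr,
                       quantiles=q,
    ...<2 lines>...
                       out=out,
                       weights=wgt)
    slices_having_nans = np.isnan(arr[-1, ...])
                                  ~~~^^^^^^^^^
IndexError: index -1 is out of bounds for axis 0 with size 0
```

```bash
cat >> h.py <<'E'
C=np.array([.5578,-.0256]); LG=.057
def step(D,k=0,r=.0558,v=.05,phi=np.pi/2,n=4):
    th=TH0-D; p=tcp(th,phi,r,LG,C); manip.move_l(p,R(th+np.pi/2+k*np.pi),max_speed=v)
    F=np.mean([manip.current_force() for _ in range(n)],0); a=manip.current_ee_pos()
    e=a[:2]-C; Da=(TH0-np.arctan2(e[1],e[0]))%(2*np.pi)
    t=np.array([np.sin(th),-np.cos(th)]); return np.round([D,Da,-F[:2]@t,F[:2]@hdir(th),F[2],np.hypot(*e)*1e3,(a[2]-p[2])*1e3,manip.current_time()],2)
E
python3 - <<'E'
from h import *
D0=np.radians(89-21.2); th=TH0-D0; ph=1.15
p=tcp(th,ph,.055,LG,C)
manip.move_ptp(p+[0,0,.1],R(th+np.pi/2)); manip.set_gripper(.5,40)
manip.move_l(p,max_speed=.12); print(manip.current_force()); manip.set_gripper(0,40); print(manip.current_grip_width(),manip.current_force())
for f in(1.3,1.45,1.6): print(step(D0,phi=f,r=.055))
manip.set_gripper(0,80); print(manip.current_grip_width(),manip.current_force())
for D in np.arange(1.3,2.71,.14):
    s=step(D); print(s)
    if s[2]>13 or (D>1.4 and s[2]<3): break
im,d=manip.grab_frame("scene");cv2.imwrite("pics/s4.png",cv2.resize(im[170:310,200:390],(760,560))[:,:,::-1])
E
```

```text
[-0.25358877 -0.38354002  0.74557755]
0.2193017836499599 [-3.68292335  0.72083996  5.73876342]
[ 1.18  1.19 -1.53 -4.97  2.64 39.45  0.29 18.4 ]
[ 1.18  1.19 -1.02 -3.83  0.75 47.82 -0.06 18.73]
[ 1.18  1.19 -2.23 -3.34 -1.73 56.6  -0.15 19.05]
0.21374794346096093 [-1.83031172  4.06706245 -1.08033183]
[ 1.300e+00  1.290e+00  3.500e+00  1.410e+00 -6.310e+00  5.615e+01
 -1.000e-02  1.955e+01]
[ 1.440e+00  1.430e+00  3.310e+00  1.840e+00 -5.990e+00  5.614e+01
  3.000e-02  1.986e+01]
[ 1.58  1.58  3.11  2.26 -5.44 56.15  0.   20.17]
[ 1.720e+00  1.720e+00  3.040e+00  2.610e+00 -4.030e+00  5.617e+01
 -5.000e-02  2.048e+01]
[ 1.860e+00  1.860e+00  2.630e+00  3.530e+00 -4.070e+00  5.623e+01
 -5.000e-02  2.078e+01]
```

```bash
python3 - <<'E'
from h import *
print(manip.current_grip_width(),manip.current_force(),manip.current_ft_torque(),manip.current_ee_pos())
im,d=manip.grab_frame("top"); a=cv2.imread("pics/s4.png"); x=cv2.resize(im[145:235,190:330],(560,360))[:,:,::-1]
cv2.imwrite("pics/v4.png",np.hstack([cv2.resize(a,(420,310)),cv2.resize(x,(380,310))]))
E
```

```text
0.20843440430819457 [-1.86915319e-03 -4.77491584e+00 -4.66124257e+00] [-0.99007143 -0.02481888  0.00667211] [ 0.52337381 -0.07004508  0.13895085]
```

View pics/v4.png

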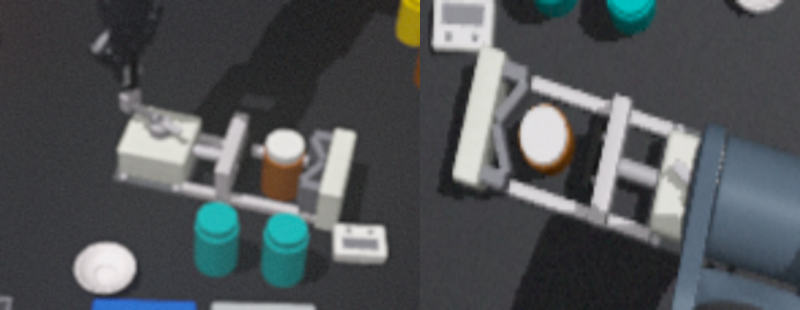

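The grip holds (width 0.21) and the jaw is advancing. I'll continue, then flip the wrist for the last part.

```bash
cat >> h.py <<'E'
def regrip(D,k,phi=np.pi/2,eff=80):
    th=TH0-D; p=tcp(th,phi,.055,LG,C)
    manip.set_gripper(.5); manip.move_l(p+[0,0,.085],max_speed=.25); manip.move_ptp(p+[0,0,.085],R(th+np.pi/2+k*np.pi))
    manip.move_l(p,max_speed=.15); manip.set_gripper(0,eff); print("w",manip.current_grip_width(),manip.current_force(),manip.current_time())
E
python3 - <<'E'
from h import *
for D in np.arange(2.0,2.61,.15): print(step(D,r=.0555))
print(manip.current_grip_width())
regrip(2.6,1)
for D in np.arange(2.75,3.06,.1):
    s=step(D,1,r=.0555); print(s)
    if s[2]>11: break
print(manip.current_grip_width(),manip.current_force())
E
```

```text
[ 2.    2.    2.76  5.2  -3.38 56.1  -0.07 21.19]
[ 2.15  2.15  3.68  5.41 -2.48 56.25 -0.12 21.51]
[ 2.3   2.31  3.18  5.47 -0.88 56.38 -0.13 21.82]
[ 2.45  2.46  2.35  5.17 -1.56 56.52 -0.15 22.14]
[ 2.6   2.61  1.95  5.22 -0.3  56.66 -0.16 22.46]
0.2176183223022475
w 0.20990381215803786 [-1.19776308  0.28032019  5.17907251] 27.0167
[ 2.75  2.75  2.22  0.11  7.83 54.65  1.07 27.33]
[ 2.850e+00  2.850e+00  1.830e+00 -5.000e-02  8.390e+00  5.471e+01
  1.050e+00  2.759e+01]
[ 2.95  2.95  2.71  0.44  8.71 54.81  1.02 27.85]
[ 3.05  3.05  2.72  0.98  8.32 54.86  1.03 28.11]
0.21852024022050087 [-1.6915473  -2.34825943  8.31958489]
```

```bash
cat >> h.py <<'E'
U=np.array([np.cos(np.radians(76.1)),np.sin(np.radians(76.1))])
def clampy(cam="top",save=None):
    im,d=manip.grab_frame(cam); P=cloud(cam,d); q=P[(P[...,2]>.05)&(P[...,2]<.105)]
    if save: cv2.imwrite(save,im[:,:,::-1]); np.save(save[:-3]+"npy",P)
    return summ(q)
def summ(q):
    a=(q[:,:2]-C)@U; b=(q[:,:2]-C)@np.array([U[1],-U[0]]); z=q[:,2]
    j=a[(abs(b)>.036)&(abs(b)<.055)&(z>.07)&(z<.083)&(a>.06)&(a<.185)]
    l=(z>.086)&(a>.13)&(a<.23)&(abs(b)<.04)
    return "jaw",np.percentile(j,[2,50,98]).round(4) if len(j) else None,len(j),"lid",np.percentile(a[l],[1,99]).round(4),np.percentile(b[l],[1,99]).round(4)
E
python3 - <<'E'
from h import *
P=cloud("top",np.load("pics/top0.npy")); print(summ(P.reshape(-1,3)))
print(clampy("top","pics/t5.png"),clampy("scene","pics/s5.png"))
E
```

```text
('jaw', array([0.0694, 0.0787, 0.0884]), 71, 'lid', array([0.1595, 0.208 ]), array([-0.0218,  0.0266]))
('jaw', array([0.1174, 0.1273, 0.1371]), 77, 'lid', array([0.1598, 0.2076]), array([-0.0217,  0.0266])) ('jaw', array([0.1185, 0.1273, 0.137 ]), 49, 'lid', array([0.1605, 0.2087]), array([-0.0216,  0.0317]))
```

The vision tracks the jaw exactly: 48.6 mm for 3.04 rad. While the jar is pushed freely its lid keeps a fixed distance to the jaw. Once the jar seats in the V, the lid stops, and the winding beyond that gives the pad compression at 6 N/mm.

```bash
cat >> h.py <<'E'
def lid():
    o=[]
    for cam in("top","scene"):
        im,d=manip.grab_frame(cam); P=cloud(cam,d)
        a=(P[...,:2]-C)@U; b=(P[...,:2]-C)@np.array([U[1],-U[0]])
        m=(P[...,2]>.088)&(P[...,2]<.105)&(a>.145)&(a<.235)&(abs(b)<.04)&(im.min(-1)>110)
        o+=[round(a[m].mean()*1e3,2),round(b[m].mean()*1e3,2),int(m.sum())] if m.any() else [None]*3
    return o
E
python3 - <<'E'
from h import *
print(lid()); l0=None
for D in np.arange(3.13,4.0,.08):
    s=step(D,1,r=.0555); l=lid(); print(s,l); l0=l0 or l
    if s[2]>7 or l[3]-l0[3]>6: break
E
```

```text
[np.float64(183.96), np.float64(2.69), 218, np.float64(184.12), np.float64(5.15), 170]
[ 3.13  3.13  3.2   0.49  9.28 54.92  1.02 28.56] [np.float64(183.79), np.float64(2.5), 224, np.float64(184.4), np.float64(5.33), 168]
[ 3.21  3.21  3.04  0.96  9.74 54.97  1.03 28.91] [np.float64(183.55), np.float64(2.19), 225, np.float64(183.98), np.float64(5.14), 174]
[ 3.29  3.29  3.3   0.47 10.14 55.04  0.99 29.26] [np.float64(183.75), np.float64(2.34), 225, np.float64(183.95), np.float64(5.72), 171]
[ 3.37  3.37  3.75  0.43 10.52 55.09  1.01 29.61] [np.float64(185.22), np.float64(2.58), 219, np.float64(184.97), np.float64(5.8), 169]
[ 3.45  3.45  3.26  0.94 10.47 55.14  1.01 29.96] [np.float64(186.13), np.float64(2.5), 225, np.float64(186.72), np.float64(4.35), 166]
[ 3.53  3.53  3.7   0.94 11.3  55.18  1.   30.31] [np.float64(187.64), np.float64(2.75), 226, np.float64(188.15), np.float64(5.35), 171]
[ 3.61  3.61  3.34  0.58 10.76 55.21  1.   30.66] [np.float64(188.68), np.float64(2.45), 224, np.float64(189.07), np.float64(5.04), 165]
[ 3.69  3.69  3.53  0.62  9.94 55.26  1.01 31.01] [np.float64(190.2), np.float64(2.49), 225, np.float64(190.43), np.float64(5.28), 173]
```

```bash
python3 - <<'E'
from h import *
for D in np.r_[np.arange(3.77,4.06,.07),np.arange(4.09,4.6,.04)]:
    s=step(D,1,r=.0555,v=.04); l=lid(); lag=(131.1+16*s[1]-l[0],131.45+16*s[1]-l[3]); print(s,np.round(l[:2],1).tolist(),np.round(l[3:5],1).tolist(),"lag",np.round(lag,2))
    if s[2]>6 or np.mean(lag)>1.2: break
print(manip.current_grip_width())
E
```

```text
[ 3.77  3.77  3.97  1.12 11.24 55.3   0.99 31.37] [191.6, 2.5] [191.9, 5.5] lag [-0.17 -0.16]
[ 3.84  3.84  6.46  0.82 10.58 55.29  1.   31.72] [192.6, 2.5] [192.5, 5.2] lag [-0.08  0.42]
0.2117539802030374
```

```bash
python3 - <<'E'
from h import *
for D in np.arange(3.86,4.1,.02):
    s=step(D,1,r=.0555,v=.04,n=8); l=lid(); lag=(131.1+16*s[1]-l[0],131.45+16*s[1]-l[3]); print(s,np.round(l[:2],1).tolist(),np.round(l[3:5],1).tolist(),"lag",np.round(lag,2))
    if s[2]>7.5 or np.mean(lag)>1.5: break
E
```

```text
[ 3.86  3.85  5.14  1.1  11.89 55.33  0.97 32.07] [192.6, 2.4] [193.0, 5.3] lag [0.14 0.1 ]
[ 3.88  3.87  5.66 -0.2  12.88 55.32  0.98 32.42] [192.8, 2.6] [193.6, 5.4] lag [ 0.2  -0.24]
[ 3.900e+00  3.890e+00  5.960e+00 -4.000e-02  1.217e+01  5.533e+01
  9.700e-01  3.277e+01] [193.1, 2.4] [193.8, 5.1] lag [ 0.25 -0.1 ]
[ 3.92  3.91  5.8   0.35 13.01 55.34  0.98 33.12] [193.7, 2.7] [194.2, 5.5] lag [ 0.   -0.18]
[ 3.94  3.93  5.83 -0.76 12.74 55.34  0.99 33.47] [194.3, 2.6] [194.3, 5.0] lag [-0.35  0.03]
[ 3.96  3.95  6.37 -0.31 12.07 55.37  0.98 33.82] [194.8, 2.1] [194.2, 4.8] lag [-0.52  0.48]
[ 3.98  3.97  6.21 -0.18 11.91 55.36  0.96 34.17] [195.0, 2.4] [194.8, 4.8] lag [-0.4   0.16]
[4.000e+00 3.990e+00 6.300e+00 3.000e-02 1.221e+01 5.535e+01 1.000e+00
 3.452e+01] [195.3, 2.6] [194.9, 4.8] lag [-0.35  0.35]
[ 4.02  4.01  5.17 -1.25 12.85 55.35  0.98 34.87] [195.6, 2.6] [195.5, 4.9] lag [-0.37  0.13]
[ 4.04  4.03  6.54 -0.62 12.65 55.34  0.97 35.22] [195.8, 2.7] [195.9, 5.1] lag [-0.2   0.02]
[ 4.06  4.05  6.56 -0.46 11.79 55.38  0.96 35.57] [195.8, 2.8] [196.3, 6.0] lag [ 0.06 -0.01]
[ 4.08  4.07  6.44 -0.7  12.95 55.36  0.97 35.92] [196.2, 2.3] [196.6, 5.0] lag [ 0.05 -0.07]
```

```bash
python3 - <<'E'
from h import *
for D in np.arange(4.10,4.6,.02):
    s=step(D,1,r=.0555,v=.04,n=8); l=lid(); lag=(131.1+16*s[1]-l[0],131.45+16*s[1]-l[3]); print(s[[0,1,2,3,4,7]],np.round(l[:2],1).tolist(),np.round(l[3:5],1).tolist(),"lag",np.round(lag,2))
    if s[2]>9 or np.mean(lag)>1.5: break
E
```

```text
[4.100e+00 4.090e+00 6.330e+00 2.000e-02 1.201e+01 3.627e+01] [196.7, 2.5] [196.8, 5.2] lag [-0.17  0.09]
[ 4.12  4.11  6.97 -0.14 12.09 36.62] [197.2, 2.9] [197.5, 6.0] lag [-0.3 -0.3]
[ 4.14  4.13  6.45 -0.77 12.88 36.97] [197.4, 2.7] [197.2, 5.6] lag [-0.24  0.32]
[ 4.16  4.15  5.88 -0.21 12.32 37.32] [197.9, 2.8] [197.3, 5.3] lag [-0.43  0.53]
[ 4.18  4.17  6.79 -1.05 12.08 37.67] [198.5, 2.7] [197.7, 5.2] lag [-0.69  0.51]
[ 4.2   4.19  6.5  -1.46 12.21 38.02] [198.3, 2.8] [198.1, 4.7] lag [-0.15  0.38]
[ 4.22  4.21  6.09 -0.62 12.24 38.37] [198.8, 2.5] [199.0, 5.9] lag [-0.29 -0.19]
[ 4.24  4.23  6.7  -1.36 11.65 38.72] [198.5, 2.3] [199.3, 5.0] lag [ 0.3  -0.14]
[ 4.26  4.25  5.79 -1.47 12.55 39.07] [199.1, 2.5] [199.3, 5.1] lag [-0.04  0.14]
[ 4.28  4.27  6.57 -0.62 12.62 39.42] [199.5, 2.4] [199.7, 5.7] lag [-0.08  0.07]
[ 4.3   4.29  6.44 -0.87 12.16 39.77] [199.8, 2.7] [200.5, 5.0] lag [-0.11 -0.38]
[ 4.32  4.31  6.42 -1.55 12.29 40.12] [200.2, 2.5] [200.6, 5.7] lag [-0.19 -0.21]
[ 4.34  4.33  5.67 -1.17 12.11 40.47] [200.7, 2.8] [200.9, 5.2] lag [-0.28 -0.15]
[ 4.36  4.35  6.47 -1.68 12.42 40.82] [201.0, 2.4] [200.7, 5.7] lag [-0.3   0.31]
[ 4.38  4.37  5.79 -1.49 11.78 41.17] [201.2, 2.6] [201.5, 5.8] lag [-0.21 -0.14]
[ 4.4   4.39  5.98 -0.93 12.89 41.52] [201.6, 2.7] [201.6, 5.9] lag [-0.27  0.09]
[ 4.42  4.41  7.15 -2.3  12.92 41.87] [201.6, 2.6] [201.9, 5.8] lag [0.1  0.15]
[ 4.44  4.43  7.09 -1.15 12.86 42.22] [201.6, 2.8] [202.4, 5.7] lag [ 0.41 -0.09]
[ 4.46  4.45  6.79 -1.54 12.68 42.57] [201.8, 2.7] [202.0, 5.5] lag [0.49 0.6 ]
[ 4.48  4.46  7.74 -2.08 13.25 42.92] [201.4, 2.8] [202.4, 5.9] lag [1.03 0.37]
[ 4.5   4.48  8.88 -2.52 13.79 43.27] [201.4, 2.6] [201.9, 5.3] lag [1.34 1.2 ]
[ 4.52  4.5   9.69 -2.15 14.52 43.62] [201.5, 2.5] [201.9, 5.4] lag [1.62 1.58]
```

The jar is seated: the lid stopped at 201.5 mm. The lag gives about 9.6 N and the tangential force gives about 11.5 N. I'll wind slightly further to reach about 14–15 N.

```bash
python3 - <<'E'
from h import *
for D in (4.54,4.56):
    s=step(D,1,r=.0555,v=.04,n=8); l=lid(); lag=(131.3+16*s[1]-l[0],131.4+16*s[1]-l[3]); print(s,np.round(l[:2],1).tolist(),np.round(l[3:5],1).tolist(),"lag",np.round(lag,2))
manip.dwell(.3); print(step(4.56,1,r=.0555,n=8),manip.current_force(),manip.current_grip_width())
E
```

```text
[ 4.54  4.52  9.76 -2.63 14.86 55.32  0.97 43.97] [201.8, 2.2] [201.8, 5.5] lag [1.84 1.96]
[ 4.56  4.54  9.96 -2.63 15.18 55.33  0.92 44.32] [201.7, 2.4] [202.5, 5.7] lag [2.2 1.5]
[ 4.56  4.54 10.47 -1.21 15.7  55.33  0.92 44.97] [-10.48882296   1.07748862  15.69710501] 0.21703500478749876
```

```bash
python3 - <<'E'
from h import *
D=4.546; LG_=LG
manip.set_gripper(0,40); print(step(D,1,r=.0552,n=6))
for f in (1.4,1.2,1.0,.8,.6,.4,.2,.08,-.02):
    s=step(D,1,r=.055,phi=f,v=.08,n=2); print(round(f,2),s[[2,3,4,6,7]])
l=lid(); print(np.round(l,1).tolist(),manip.current_grip_width(),clampy("scene"))
E
```

```text
[ 4.55  4.53  7.02 -1.05 12.44 55.24  0.98 45.43]
1.4 [ 4.62  1.86  9.14  0.73 45.71]
1.2 [ 5.01  1.44  4.36  0.43 46.  ]
1.0 [ 3.94  0.61  5.04  0.29 46.29]
0.8 [ 3.500e+00 -8.000e-01  2.850e+00  3.000e-02  4.658e+01]
0.6 [ 4.62 -0.59  7.87  0.36 46.88]
0.4 [ 4.120e+00 -2.430e+00  3.730e+00 -4.000e-02  4.717e+01]
0.2 [ 4.1  -1.47  4.08 -0.12 47.46]
0.08 [ 4.59 -2.54  3.62 -0.18 47.71]
-0.02 [ 9.   -1.94 18.5   1.46 47.96]
[201.9, 2.2, 223.0, 202.0, 5.0, 167.0] 0.2117545821869253 ('jaw', array([0.1424, 0.1519, 0.1601]), 48, 'lid', array([0.1785, 0.2253]), array([-0.0195,  0.0308]))
```

```bash
python3 - <<'E'
from h import *
manip.set_gripper(.5); p=manip.current_ee_pos(); manip.move_l(p+[0,0,.16],max_speed=.2)
manip.move_l([.40,-.12,.3],max_speed=.3)
print(manip.current_time(),manip.current_force())
print([clampy(c,f"pics/{c}9.png") for c in("top","scene")],np.round(lid(),1).tolist())
for c in("top","scene"):
    P=np.load(f"pics/{c}9.npy"); a=P[...,:2]-C; e=hdir(TH0-4.54); r=a@e; w=a@np.array([-e[1],e[0]])
    for x in(-.025,-.015,0,.015,.03): m=(abs(r-x)<.005)&(abs(w)<.007)&(P[...,2]>.1); print(c,x,m.sum(),np.percentile(P[m][:,2],80).round(4) if m.any() else None)
    m=(abs(w)<.03)&(abs(r)<.075)&(P[...,2]>.084); q=P[m][:,:2].astype(np.float32); L=cv2.fitLine(q,cv2.DIST_L2,0,.01,.01).ravel(); an=np.arctan2(L[1],L[0]); print("arm D",[(TH0-an-k*np.pi)%(2*np.pi) for k in(0,1)])
a=cv2.imread("pics/top9.png");b=cv2.imread("pics/scene9.png")
cv2.imwrite("pics/v9.png",np.hstack([cv2.resize(a[145:235,190:330],(400,300)),cv2.resize(b[170:310,200:390],(400,300))]))
E
```

```text
50.2083 [-0.3677803   0.25261805  0.12501954]
[('jaw', array([0.1417, 0.1516, 0.1612]), 78, 'lid', array([0.1782, 0.2253]), array([-0.0215,  0.0263])), ('jaw', array([0.1424, 0.1504, 0.1602]), 45, 'lid', array([0.1787, 0.2262]), array([-0.019 ,  0.0295]))] [201.7, 2.6, 224.0, 202.3, 5.0, 168.0]
top -0.025 13 0.119
top -0.015 17 0.1186
top 0 16 0.1169
top 0.015 15 0.1174
top 0.03 14 0.1138
arm D [np.float64(4.5499711457485486), np.float64(1.4083784921587554)]
scene -0.025 7 0.1149
scene -0.015 10 0.1146
scene 0 7 0.1148
scene 0.015 7 0.1146
scene 0.03 10 0.1112
arm D [np.float64(4.545352501034193), np.float64(1.4037598474444)]
```

View pics/v9.png

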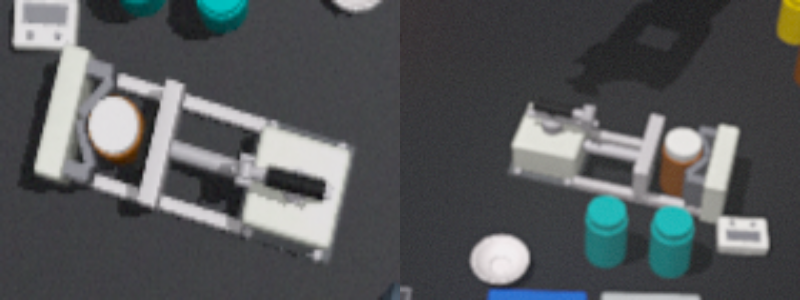

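The handle lies folded on its arm. The jar is upright in the V and the pad is against it. I'll compare the sleeve heights with the folded start before handing in.

```bash
python3 - <<'E'
from h import *
for f,D in(("0",0),("9",4.546)):
  for c in("top","scene"):
    P=np.load(f"pics/{c}9.npy") if f=="9" else cloud(c,np.load(f"pics/{c}0.npy"))
    a=P[...,:2]-C; e=hdir(TH0-D); r=a@e; w=a@np.array([-e[1],e[0]]); m=(r>-.026)&(r<.03)&(abs(w)<.006)&(P[...,2]>.1)
    print(f,c,m.sum(),np.polyfit(r[m],P[m][:,2],1).round(4))
E
```

```text
0 top 76 [-0.0136  0.1102]
0 scene 46 [-0.0049  0.109 ]
9 top 77 [-0.0703  0.1147]
9 scene 39 [-0.0594  0.1132]
```

The handle is still about 0.06–0.08 rad up, inside the limit of 0.12. I'll press it flat with closed fingers near its outer end, where a sideways push has hardly any leverage on the crank.

```bash
python3 - <<'E'
from h import *
th=TH0-4.546; q=C-hdir(th)*.015; Rr=R(th+np.pi/2+np.pi)
manip.move_ptp([*q,.2],Rr); manip.set_gripper(0,40); manip.move_l([*q,.125],max_speed=.1)
for z in(.118,.114,.112,.110):
    manip.move_l([*q,z],max_speed=.05); F=manip.current_force(); print(z,F.round(1),manip.current_ee_pos()[2].round(4))
    if F[2]>12: break
manip.move_l([*q,.22],max_speed=.15); manip.move_l([.40,-.12,.3],max_speed=.3)
print(manip.current_time(),[clampy(c,f"pics/{c}9.png") for c in("top","scene")],np.round(lid(),1).tolist())
for c in("top","scene"):
    P=np.load(f"pics/{c}9.npy"); a=P[...,:2]-C; e=hdir(th); r=a@e; w=a@np.array([-e[1],e[0]]); m=(r>-.026)&(r<.03)&(abs(w)<.006)&(P[...,2]>.1)
    print(np.polyfit(r[m],P[m][:,2],1).round(4))
    m=(abs(w)<.03)&(abs(r)<.075)&(P[...,2]>.084); q_=P[m][:,:2].astype(np.float32); L=cv2.fitLine(q_,cv2.DIST_L2,0,.01,.01).ravel(); print("arm D",(TH0-np.arctan2(L[1],L[0]))%np.pi+np.pi)
E
```

```text
0.118 [ 0.8 -1.1  0.1] 0.1179
0.114 [-0.8  0.3 -0.3] 0.1138
0.112 [ 0.3  0.1 -0.5] 0.1119
0.11 [-0.1 -0.7  3.3] 0.1102
55.325 [('jaw', array([0.1418, 0.1515, 0.1609]), 72, 'lid', array([0.1781, 0.2252]), array([-0.0217,  0.0265])), ('jaw', array([0.1416, 0.1519, 0.161 ]), 55, 'lid', array([0.1789, 0.2249]), array([-0.0207,  0.0306]))] [201.8, 2.3, 220.0, 202.1, 5.3, 167.0]
[0.0018 0.1106]
arm D 4.547275346874647
[0.0065 0.108 ]
arm D 4.527199548839979
```

The handle is flat now: its slope is 0 and its height matches the start. The jaw, the jar and the crank angle are unchanged, so I'm handing in.

```bash
python3 -c "
from bench import manip
manip.sign_off()"
```

```text
the job is handed in; nothing more can be done
```

The amber jar is clamped in the V jaw at about 13–14 N, the handle is folded flat again, and I handed the job in at about 55 s. `sign_off` reports no verdict.

**What I did**
- I swung the handle upright and wound the crank clockwise by about 4.54 rad.
- **Slip on the way:** at about 0.9 rad the sleeve slipped out of the fingers and the handle leaned in to about 1.15 rad. I re-gripped it, stood it up again and went on, turning the gripper with the crank. I changed my grip once more, for wrist range.

**Last checks**
- **Force on the jar:** the jar seated in the V at about 4.40 rad. The pad's compression past that point (2.2 mm) and the extra force at the handle both gave about 13.4 N. This is an estimate, as nothing measures the jar force directly.
- **Handle:** after folding it was still about 0.06–0.08 rad up, so I pressed it down. Its height and slope then matched the folded start.
- **Crank:** after the press, the top view gave 4.547 rad and the scene view 4.527 rad. They differ by 0.02 rad (about 2 N), so I take the crank as unmoved. The jaw and the jar's lid also stayed where they were.
- **Other objects:** the robot stood clear when I handed in. The last picture, taken before that press, showed the timer, the dish and the turquoise look-alikes in place. I did not re-measure the spare jars or the other bystanders, but the arm never went near them at low height.

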